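# Reset the tripped breaker on the bench power box

## Robot

A 7-joint arm with a two-finger parallel gripper is mounted at the origin on a cart in front of the work surface, level with it; the furniture and walls round the work are solid. World frame = base frame: x ahead of the robot, y to its left, z up, the work surface at z = 0. Lengths are in m, angles in degrees, forces in N, time in s.
With the tool pointing down it reaches from about 0.4 to 0.9 m from the base axis. Payload 5.5 kg.
Tool frame: the origin (TCP) lies at the very end of the fingers, on their centre line; the grasp point (between the pads) lies 19 mm behind it; z points along the fingers, y is the line along which they close (so a half turn about z gives the same grasp; the last joint's range is limited). The gripper opens to 92 mm and grips with 3 to 60 N. Pads are 19 mm wide; open, the fingers measure 130 mm over their backs; the gripper's body (75 mm by 190 mm) begins 47 mm behind the grasp point.
Start: joints at [15.08, 28.699, -24.465, 88.831, 12.651, 65.22, -12.049], TCP at [0.65, 0, 0.227] pointing down, gripper open.
Joint ranges: [-164.97, 164.97], [-17.58, 116.51], [-87.97, 89.64], [11.32, 138.91], [-80.73, 260.73], [10.89, 115.49], [-147.41, 147.41]. Speed limits (degrees/s): [147.25, 147.25, 180, 180, 180, 180, 180].

## Interface

Orientations are given as [roll, pitch, yaw] about the fixed x, y, z axes, in that order (R = Rz(yaw) Ry(pitch) Rx(roll)).
In Python, from station import move_to, servo_line, movej, gripper_open, close, pause, ik, grab_frame, camera_info, MotionError, hand_in, read_clock, read_joint_pos, read_qvel, read_tau, read_tcp_pos, read_tool_rot, read_wrist_force, read_torque, read_finger_gap, read_grip_force gives the robot as it stands. Calls block until the motion is done:
- move_to(position, orientation): joint-space move of the TCP to a pose.
- servo_line(position, orientation=None, vel=0.15, until_force=None): straight line of the TCP; orientation=None keeps the orientation; vel is the mean speed in m/s. With until_force (N) it stops when the force on the tool has changed by that much, and returns True; else False.
- movej(angles): joint-space move.
- gripper_open() and close(strength=None): open the fingers fully, or close them until they stop; strength is the grip in N (None keeps the last).
- pause(seconds).
- ik(position, orientation): joint angles nearest the present ones, or None.
- grab_frame(name): name is "scene" or "side" or "wrist"; returns the picture (480x640x3 uint8, red, green, blue); there is no depth.
- camera_info(name): a dict with "intrinsics" (3x3 intrinsics, pixels), "R" (3x3) and "t" (3): a world point X has camera coordinates R X + t. Camera axes: x right, y down, z forward; pixel columns grow to the right and rows downward; lengths in m; the calibration is good to about 2 mm. The wrist camera is an equidistant fisheye: a pixel r from the principal point sees the ray r / f radians off the axis. A picture is of the moment at which its call begins: read the wrist's pose just before it. camera_info takes no time and is no camera call; for the wrist camera it gives the pose at the moment of the call.
A pose or a line that the arm cannot do raises MotionError and nothing moves.
- hand_in(): hands the job in; it is judged then, once.
Readings, each from a call of its own:
- read_clock(): time.
- read_joint_pos(): joint angles.
- read_qvel(): joint speeds.
- read_tau(): joint torques, N m.
- read_tcp_pos(): TCP position.
- read_tool_rot(): TCP orientation.
- read_wrist_force(): force on the tool from outside, world axes, zero at the start.
- read_torque(): the same for the moment, N m.
- read_finger_gap(): finger opening in m.
- read_grip_force(): force on a finger pad.
Only numpy, scipy, OpenCV 4.12 (cv2) and the standard library are available. Lean on these libraries where they do the work, as an engineer would, in place of code of your own. Each camera call takes 0.05 s, during which the arm holds its last target. There are 200 camera calls.

## Task

One of the three breakers on the bench's power box has tripped: its lever stands about upright, halfway between off (leaning towards the robot) and on (leaning away from the robot). Reset it: push that lever fully off, right to its stop, and then throw it fully on. Leave the other two levers as they are: one is already on, the other is off on purpose.

Things in the scene. Friction and masses are not known exactly. Their poses are not given: they have to be found in the camera images.
- tripped_breaker: Tripped breaker: white block 92 (x) x 40 (y) x 20 mm high, fixed on the power box's flat top; one black lever. Origin: centre of its underside, 55 mm above the table. x: level, towards on, away from the robot (within 20 degrees of straight ahead); z up. The lever's axle runs along y, 12 mm above the origin. Black bar marked at the on end (+x), black ring at the off end.
- tripped_lever (a joint): Angle (rad) of its lever, a paddle 10 mm thick, 18 mm wide (y), its end 60 mm from the axle. 0 = off stop, leaning 0.6 rad from upright to the breaker's -x; 0.6 upright; 1.2 = on stop, leaning 0.6 rad to +x. Starts at 0.45 to 0.75. Stiff (0.1 N m, 2 to 4 N of push), no spring, stays where left. Going on counts only after having been fully off.
- live_lever (a joint): Angle of the lever that is on (starts at 1.15 to 1.2, must stay on); same breaker, same values. The power box, fixed to the table, is a grey case 160 (x) x 260 (y) x 55 mm high with three such breakers side by side across its top, 78 mm apart along y, the middle one at its centre; which breaker has which place varies.
- spare_lever (a joint): Angle of the lever that is off on purpose (starts at 0 to 0.05, must stay off); the same kind of breaker, lever and values, in another of the three places on the power box.

How it is judged (in metres and radians):
On the way, in this order (a step that is already met when the one before it is completed fails the run):
1. the tripped lever is pushed fully off, to within 10 degrees of its off stop (value of joint tripped_lever below 0.17 rad), for 0.1 s.
2. then the same lever is thrown fully on, to within 10 degrees of its on stop (value of joint tripped_lever above 1.03 rad), for 0.1 s.
At the end, for the whole second after the job is handed in: The tripped lever, having been pushed fully off first, is at rest fully on (joint above 1.03 rad, within 10 degrees of its stop); the lever that was on is still on (above 1.0 rad) and the one that was off is still off (below 0.2 rad) (value of joint tripped_lever above 1.03 rad and value of joint live_lever above 1 rad and value of joint spare_lever below 0.2 rad and velocity of joint tripped_lever between -0.1 and 0.1 rad/s); the robot touches nothing.
It fails at once if the lever that is on is moved off its on position by more than about 10 degrees (value of joint live_lever below 1 rad).
It fails at once if the lever that is off on purpose is moved towards on by more than about 10 degrees (value of joint spare_lever above 0.2 rad).
It also fails if it takes over 32 s, if anything falls off the work surface, if the arm or the gripper's body presses on something with over 40 N, if the wrist force passes 120 N, or if a joint passes its speed limit or range.

## Working session

There is one attempt and no reset: what is moved stays moved. The work goes in short steps, each a Python script; the robot and the scene stay as the last script left them, time stands still between calls to the robot, and variables do not carry over. Pictures are saved under pics/ and viewed, at most 10 in all, crops included, and the job is handed in when it is done.

```bash
mkdir -p pics; python3 - <<'E'
from station import *
import cv2,numpy as np
for n in ("scene","side","wrist"):
    cv2.imwrite(f"pics/{n}0.png",grab_frame(n)[:,:,::-1]); i=camera_info(n)
    print(n,np.round(i["intrinsics"],1).tolist(),np.round(i["R"],3).tolist(),np.round(i["t"],3).tolist())
print(read_clock(),read_tool_rot())
E
```

```text
scene [[440.6, 0.0, 323.8], [0.0, 440.6, 235.1], [0.0, 0.0, 1.0]] [[-0.858, -0.512, 0.021], [-0.36, 0.574, -0.736], [0.365, -0.639, -0.677]] [0.445, 0.319, 0.641]
side [[462.6, 0.0, 318.6], [0.0, 462.6, 245.6], [0.0, 0.0, 1.0]] [[-0.941, -0.337, -0.017], [-0.211, 0.627, -0.75], [0.263, -0.702, -0.661]] [0.539, 0.257, 0.7]
wrist [[371.6, 0.0, 317.2], [0.0, 371.6, 239.3], [0.0, 0.0, 1.0]] [[1.0, 0.001, -0.002], [0.002, -0.962, 0.272], [-0.002, -0.272, -0.962]] [-0.649, -0.035, 0.39]
0.15 [-1.79915982e+02 -2.38647608e-03  9.00015859e+01]
```

View pics/scene0.png

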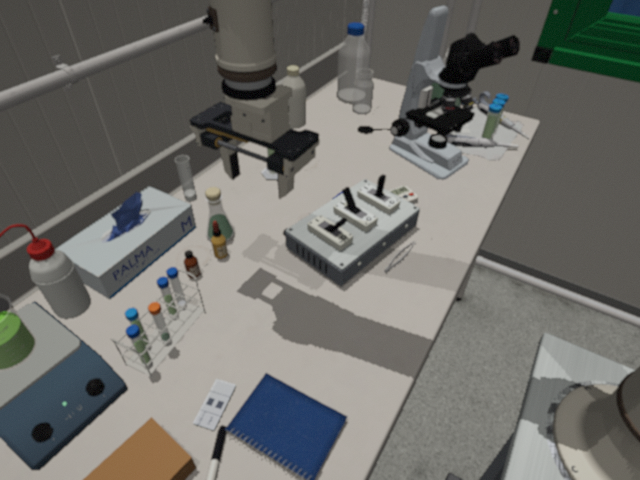

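View pics/wrist0.png

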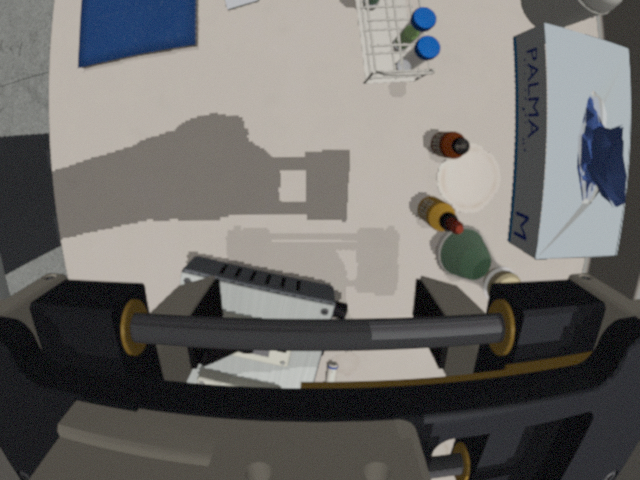

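View pics/side0.png

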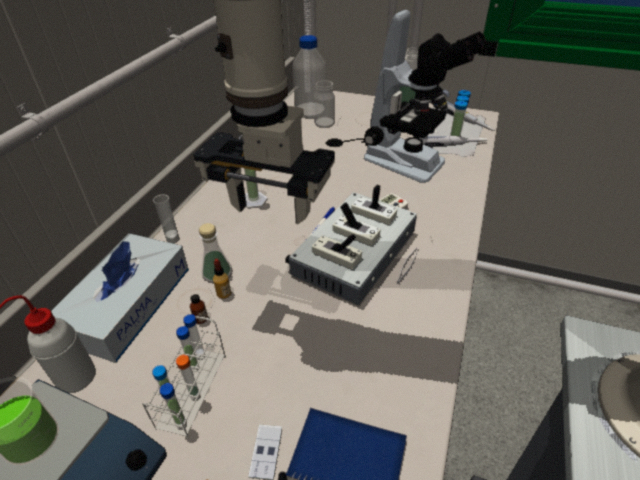

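The power box lies right of centre in both views. The near lever leans right (off), the middle one leans left (on), and the far one is about upright. I'll enlarge to measure.

```bash
python3 - <<'E'
import cv2
a=cv2.imread("pics/scene0.png")[165:285,275:435];cv2.imwrite("pics/sc.png",cv2.resize(a,None,fx=5,fy=5,interpolation=cv2.INTER_CUBIC))
a=cv2.imread("pics/side0.png")[175:301,270:430];cv2.imwrite("pics/si.png",cv2.resize(a[:120],None,fx=5,fy=5,interpolation=cv2.INTER_CUBIC))
E
```

```text
(no output)
```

View pics/sc.png

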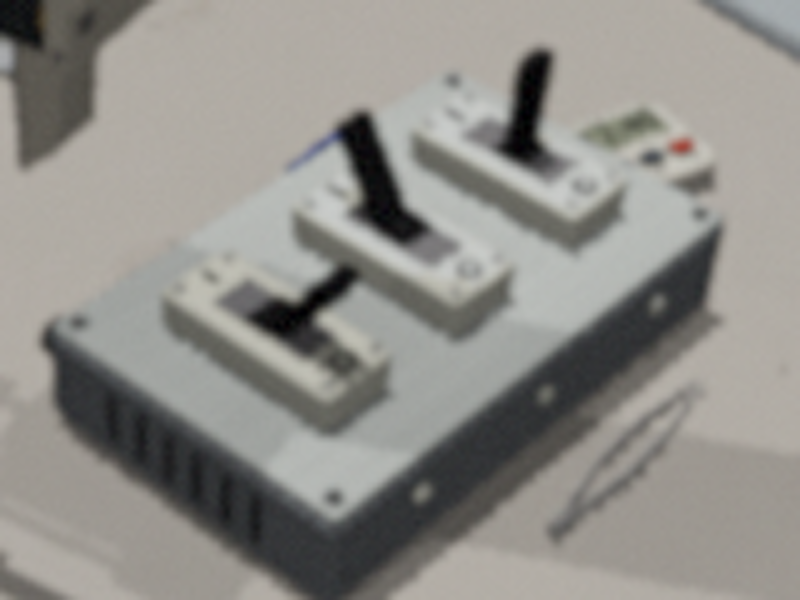

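View pics/si.png

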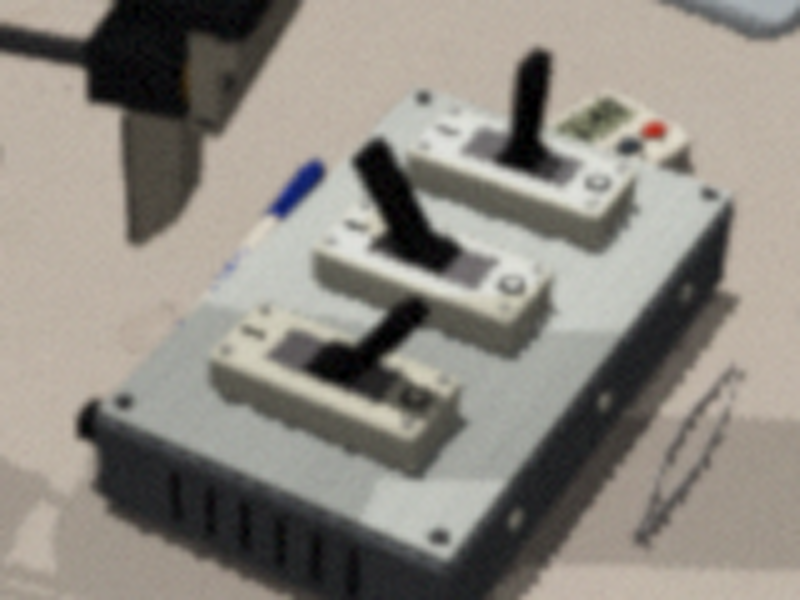

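```bash
cat > fit.py <<'E'
from station import *
import numpy as np
from scipy.optimize import least_squares
bl=lambda c,l:[((sx*.046,c+sy*.02,.075),p) for (sx,sy),p in l]
A,B,C,D=(-1,1),(1,1),(-1,-1),(1,-1)
S=[((-.08,.13,.055),(335,522)),((-.08,-.13,.055),(722,222))]+bl(.078,[(A,(328,408)),(B,(165,295)),(C,(388,362)),(D,(222,250))])+bl(0,[(A,(458,318)),(B,(295,208)),(C,(512,272))])+bl(-.078,[(A,(573,228)),(B,(414,135)),(C,(627,180)),(D,(460,88))])
T=[((-.08,.13,.055),(450,562)),((-.08,-.13,.055),(733,200))]+bl(.078,[(A,(415,452)),(B,(212,360)),(C,(463,388)),(D,(258,306))])+bl(0,[(A,(510,333)),(B,(315,245)),(C,(550,272))])+bl(-.078,[(A,(605,230)),(B,(412,150)),(C,(634,170))])
tips={"scene":[(350,270),(358,118),(540,52)],"side":[(420,305),(372,145),(538,54)]}
cams={n:camera_info(n) for n in("scene","side")}; off={"scene":(275,165),"side":(270,175)}
def res(p):
    x,y,w=p[:3]; c,s=np.cos(w),np.sin(w); r=[]
    for n,L in(("scene",S),("side",T)):
        pts=[a for a,_ in L]; px=[b for _,b in L]
        for k,(yy) in enumerate((.078,0,-.078)):
            th=p[3+k]-.6
            pts.append((.059*np.sin(th),yy,.067+.059*np.cos(th))); px.append(tips[n][k])
        P=np.array(pts); W=np.c_[x+c*P[:,0]-s*P[:,1],y+s*P[:,0]+c*P[:,1],P[:,2]]
        i=cams[n]; q=(W@np.array(i["R"]).T+i["t"])@np.array(i["intrinsics"]).T
        r.append(q[:,:2]/q[:,2:]-(np.array(px)/5+off[n]))
    return np.vstack(r)
f=least_squares(lambda p:res(p).ravel(),[.65,-.1,0,0,1.2,.6],loss="soft_l1")
print(f.x,np.degrees(f.x[2])); print(np.round(res(f.x),1).tolist())
x,y,w=f.x[:3]; print("tripped origin",x+.078*np.sin(w),y-.078*np.cos(w))
E
python3 fit.py
```

```text
[ 0.55831956 -0.19205183 -0.22106138  0.05674578  1.10361825  0.55005628] -12.665884200329904
[[-0.1, 2.2], [1.8, -0.4], [-0.3, -0.1], [-1.7, 0.1], [1.3, -1.0], [0.7, 0.0], [-0.3, -1.4], [-1.4, 0.2], [1.3, -1.3], [0.3, -0.8], [-1.3, -0.9], [0.8, 0.4], [1.0, 0.9], [-2.7, 2.0], [-0.4, 1.0], [-0.8, 2.0], [0.4, 1.8], [1.7, -1.4], [-0.1, -1.6], [-1.3, -0.4], [0.6, -1.2], [0.5, -1.1], [0.5, -1.4], [-1.0, 0.8], [1.7, -0.4], [-0.9, -2.0], [-1.5, 0.2], [1.6, -0.1], [-2.4, 1.4], [0.5, 1.0], [-0.2, 1.7]]
tripped origin 0.5412168653489382 -0.26815372393547365
```

```bash
python3 - <<'E'
from station import *
import numpy as np
def pix(n,u,v,z):
    i=camera_info(n);R=np.array(i["R"]);d=R.T@np.linalg.inv(i["intrinsics"])@[u,v,1];o=-R.T@i["t"];return np.round(o+d*(z-o[2])/d[2],3)
print("microscope",pix("scene",432,175,0),pix("scene",392,150,0),pix("scene",365,129,.1),pix("side",335,142,.1))
o=np.array([.5412,-.2682]);w=np.radians(-12.67);e=np.array([np.cos(w),np.sin(w)]);rot=[180,0,90-12.67]
P=lambda d,z:[*(o+e*d),z]
move_to(P(-.003,.2),rot)
print(read_clock(),servo_line(P(-.003,.092),None,vel=.08,until_force=8),read_wrist_force(),read_tcp_pos(),read_clock())
cv=__import__("cv2");cv.imwrite("pics/s1.png",cv.resize(grab_frame("side")[150:310,230:440,::-1],None,fx=3.5,fy=3.5,interpolation=2))
E
```

```text
microscope [ 0.498 -0.519  0.   ] [ 0.637 -0.574  0.   ] [ 0.68  -0.473  0.1  ] [ 0.694 -0.465  0.1  ]
1.2667 False [-0.36715103  1.01991715  0.05193519] [ 0.5387138  -0.26777091  0.09261812] 2.7667
```

View pics/s1.png

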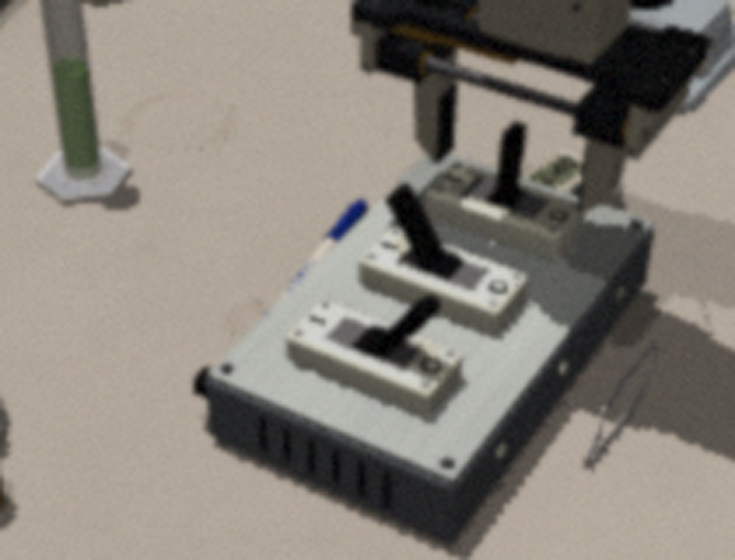

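The fingers straddle the upright lever: lever at (510,165), fingers at (435,120) and (603,175). Next I push it off to the stop.

```bash
python3 - <<'E'
from station import *
import numpy as np
o=np.array([.5412,-.2682]);w=np.radians(-12.67);e=np.array([np.cos(w),np.sin(w)])
P=lambda d,z:[*(o+e*d),z]
servo_line(P(-.035,.092),None,vel=.08)
print(read_wrist_force())
print(servo_line(P(-.07,.092),None,vel=.03,until_force=15));pause(.3)
t=read_tcp_pos();print((np.array(t[:2])-o)@e,t,read_wrist_force(),read_clock())
cv=__import__("cv2");cv.imwrite("pics/s2.png",cv.resize(grab_frame("side")[150:310,230:440,::-1],None,fx=3.5,fy=3.5,interpolation=2))
E
```

```text
[-0.05595124  0.48914661  0.23989579]
True
-0.05571713751955118 [ 0.48681363 -0.2560948   0.09438904] [ 2.01846899 -0.68835811  4.81892384] 4.5583
```

View pics/s2.png

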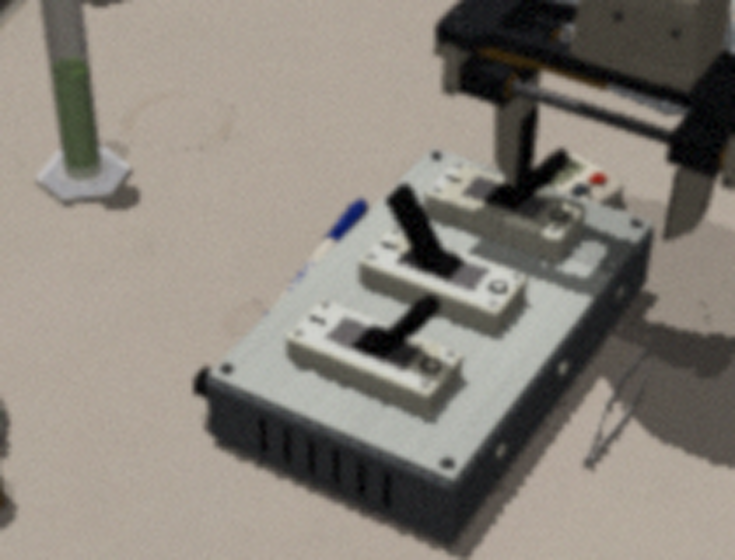

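The lever leans off, tip at (568,158), about parallel to the spare one. I'll press once more to confirm the stop, then throw it on.

```bash
python3 - <<'E'
from station import *
import numpy as np
o=np.array([.5412,-.2682]);w=np.radians(-12.67);e=np.array([np.cos(w),np.sin(w)])
P=lambda d,z:[*(o+e*d),z]
def rep(): t=read_tcp_pos();print((np.array(t[:2])-o)@e,t[2],read_wrist_force(),read_clock())
print(servo_line(P(-.067,.092),None,vel=.03,until_force=25));rep();pause(.3);rep()
servo_line(P(-.02,.092),None,vel=.08)
servo_line(P(.03,.092),None,vel=.08);rep()
print(servo_line(P(.075,.092),None,vel=.03,until_force=25));rep();pause(.3);rep()
cv=__import__("cv2");cv.imwrite("pics/s3.png",cv.resize(grab_frame("side")[150:310,230:440,::-1],None,fx=3.5,fy=3.5,interpolation=2))
E
```

```text
False
-0.05754129216453672 0.0952126178888141 [17.1102357  -4.00436996  0.65645719] 5.1167
-0.05754131049532466 0.09519504163881337 [16.76739071 -4.18434787  0.70318859] 5.4167
0.030254086297611865 0.09194898989588624 [-0.73951648  0.00969701 -0.14489818] 6.9333
True
0.05953458789549186 0.08948987485944435 [-2.00413391  0.91416148  6.30640078] 8.0917
0.05952280778673256 0.08954126470999031 [-2.4966314   0.40580789  5.63148636] 8.3917
```

View pics/s3.png

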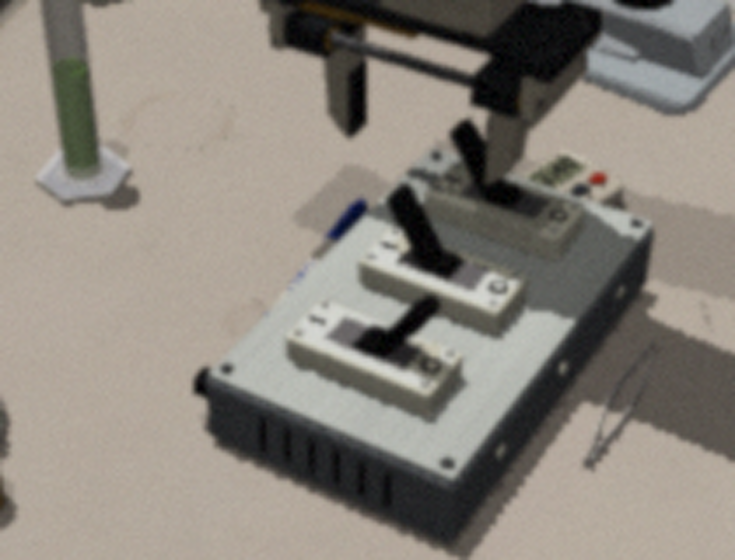

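The lever now leans on, tip at (465,130), and the neighbours are unchanged. One held press, then I back off and lift clear.

```bash
python3 - <<'E'
from station import *
import numpy as np
o=np.array([.5412,-.2682]);w=np.radians(-12.67);e=np.array([np.cos(w),np.sin(w)])
P=lambda d,z:[*(o+e*d),z]
def rep(): t=read_tcp_pos();print((np.array(t[:2])-o)@e,t[2],read_wrist_force(),read_clock())
print(servo_line(P(.069,.092),None,vel=.03,until_force=25));pause(.3);rep()
servo_line(P(.035,.092),None,vel=.08);servo_line(P(.035,.2),None,vel=.12);pause(.3);rep()
cv=__import__("cv2");cv.imwrite("pics/s4.png",cv.resize(grab_frame("side")[150:310,230:440,::-1],None,fx=3.5,fy=3.5,interpolation=2))
E
```

```text
False
0.0602760114398913 0.08869103590046146 [-18.19816918   4.65404719   5.50064766] 9.2583
0.03474243004584653 0.19937361620764338 [-0.15572812 -0.01189057 -0.37304363] 11.1833
```

View pics/s4.png

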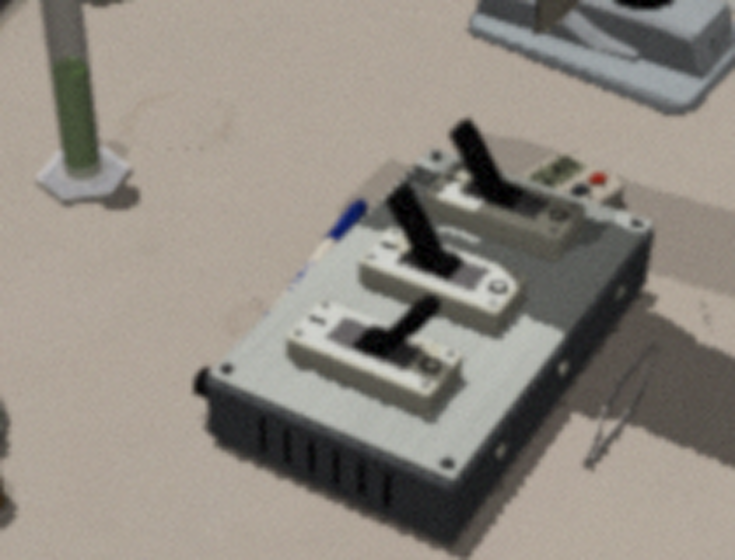

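The far lever, tip (463,128), is on and parallel to the live one, tip (400,195). The spare is still off and the gripper is clear.

```bash
python3 -c "
from station import *
print(hand_in())"
```

```text
the job is handed in; nothing more can be done
None
```

I pushed the tripped breaker (the one at the far right of the box, seen from the robot) to its off stop and threw it to its on stop. The other two levers look unchanged in the last picture. I then handed the job in at about 11 s with the gripper clear; no verdict was returned.

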